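Find the loose hold-down bolt of the shaker and hold its cap open

ROBOT

A 6-joint arm with a two-finger parallel gripper is mounted at the origin on the work surface; the furniture and walls round the work are solid. World frame = base frame: x ahead of the robot, y to its left, z up, the work surface at z = 0. Lengths are in mm, angles in rad, forces in N, time in s.
With the tool pointing down it reaches from about 275 to 850 mm from the base axis. Payload 19 kg.
Tool frame: the origin (TCP) lies at the very end of the fingers, on their centre line; the grasp point (between the pads) lies manip.grip_point_offset behind it (manip.grip_point_offset is the distance from the TCP to the grasp point, in mm); z points along the fingers, y is the direction in which the jaws open and shut (so a half turn about z gives the same grasp; the last joint's range is limited). The gripper opens to 85 mm and grips with 20 to 120 N. Pads are 22 mm wide; open, the fingers measure 114 mm over their backs; the gripper's body (76 mm by 85 mm) begins 54 mm behind the grasp point. The pads swing forward as they close: fully open they stand 13 mm farther back than shut.
Start: joints at [1.068, 0.15, 1.437, -0, 1.554, -0.134], TCP at [207.287, 536.304, 231.267] pointing down, gripper open.
Joint ranges: [-2.8, 2.8], [-0.68, 2.1], [0.12, 2.68], [-1.39, 4.53], [0.16, 2.79], [-2.81, 2.81]. Speed limits (rad/s): [1.89, 1.89, 2.22, 3.01, 3.01, 3.01].

INTERFACE

Orientations are given as a unit quaternion [w, x, y, z].
In Python, from plant import telemetry, grab_frame, workorder, manip gives the robot as it stands. The module is installed in compiled form; this text tells all that it offers.
- The arm moves only by the tool servo_tool, never from a script. Its argument "motion" is text: rows parted by semicolons, each of 7 numbers parted by spaces: the shift along the tool's x, y, z in m, then the turn, a rotation vector about the tool's x, y, z in rad, then the finger opening in m, from 0 to 0.0854. In form: tx ty tz wx wy wz hand; .... A call has 1 to 8 rows; each row shifts and turns the commanded pose from where the row before left it, along the tool's axes as they then stand; what a row does not reach is not made up. A row lasts 1/10 s, in which the tool goes at most 50 mm and 8.59 degrees, less where a joint would pass 70% of its speed; a pose out of reach is approached as far as the arm can. A call is refused whole if a number of a shift passes 0.05 or a number of a turn 0.15, either way. A call with a gripper value outside its range is refused whole. The fingers move at their own pace and stop on an object; the grip force is fixed at half the most. Time passes only in rows, so rows that do not move let the fingers close. It gives the time, the measured TCP pose, the force and the opening at its end, in the units of the state.
- telemetry.sense(): the state, without advancing time (a new reading comes with each control period).
- grab_frame(name): name is "scene" or "top" or "wrist"; returns a dict with "frame" (400x640x3 uint8, blue, green, red), "range_z" (400x640 float32, mm along the optical axis (not along the pixel's ray), 0 where there is no reading), "vfov" (degrees; the focal length in pixels is half the picture's height over the tangent of half this angle, whatever the lens; pixels are square), "cx", "cy" (the principal point, pixels), "extrinsics" (4x4, takes a point from world to camera coordinates). Camera axes: x right, y down, z forward; pixel columns grow to the right and rows downward; lengths in mm; the calibration is good to about 2 mm. A picture is of the moment at which its call begins.
- workorder.finish_job(): hands the job in, once; it reports no verdict.
The state is a dict: "time_s": time; "joints": joint angles; "qvel": joint speeds; "tau": joint torques, N m; "eef_pos": TCP position; "orientation": TCP orientation; "wrist_force": force on the tool from outside, world axes, zero at the start; "moment": the same for the moment, N m; "grip_width": finger opening in mm.
Only numpy, scipy, OpenCV 4.12 (cv2) and the standard library are available. Lean on these libraries where they do the work, as an engineer would, in place of code of your own. Each camera call takes 0.05 s, during which the arm holds its last target. There are 200 camera calls.

TASK

First turn the shaker's speed lever to the green idle mark and leave it there. Then tap down with the gripper's fingers on each of the three shut yellow bolt caps, in order from the left (the lever's side) to the right, to feel which bolt is loose: the loose one gives a few millimetres and springs back. Lift that bolt's cap by its tab to 45 degrees or more and finish still holding it open with the fingers, for a colleague to bring a wrench; keep the caps of the two tight bolts shut and do not disturb the dishes and the dropper bottle on the shaker's deck.

Things in the scene. Friction and masses are not known exactly. Their poses are not given: they have to be found in the camera images.
- shaker: Fixed shaker: grey housing 215 (x) by 375 (y) mm, top 45 mm above the bench; origin on the bench, 22 mm behind and 7 mm right of its middle; x points away from the robot, y to the left along the row of bolts. A deck behind the bolts (face 77 mm above the bench) carries loose things. At the left end (140 mm along +y) a white control box 112 x 108 mm, top 73 mm above the bench, with the lever.
- speed_lever (a joint): Speed lever on the white control box, turning about an upright axis; stays where it is left (friction, about 1 N at the knob). Angle in rad, -0.8 to 0.85: 0 when the arm points along the shaker's -x (to the robot), growing as the knob goes to the right (-y, anticlockwise seen from above). Idle (the green mark) is -0.45 rad; the idle mark is good to about 0.1 rad either way; the red mark at the right end is full speed.
- lever_knob (a point): Grip point of the lever: middle of the upper part of the upright red round post, 16 mm in diameter, 60 mm from the pivot axis. The post's top is 16 mm above this point; the black lever arm's top is 24 mm below it.
- lever_pivot (a point): The lever's upright pivot axis, at the height of the lever arm.
- idle_mark (a point): Centre of the green idle mark on the control box top (a strip along the radius, below the path of the knob, 60 mm from the pivot axis).
- dish_a_mid (a point): Middle of a closed petri dish, 60 mm across, 14 mm high, standing loose on the shaker's deck.
- dish_b_mid (a point): Middle of a second such dish, loose on the deck.
- dropper_bottle_mid (a point): Middle of a small dropper bottle with a blue cap, 25 mm across, 74 mm high, standing loose on the deck (its top 151 mm above the bench).
- cap_1 (a joint): Hinged yellow cap of hold-down bolt 1; the three bolts look alike and stand in a row along the shaker's y in any order. Angle in rad: 0 shut, grows as its tab swings up and away from the robot, to a stop at 1.25. A weak spring and its weight shut it when let go (about 1 N at the tab).
- cap_1_top (a point): Middle of the top face of cap 1 (38 x 38 mm, 88 mm above the bench when shut): tap here from above. One bolt of the three is loose: its bolt and cap sink up to 6 mm under about 1.5 to 4.5 N and spring back; a tight one sinks less than 1 mm.
- cap_1_tab (a point): Grip point on the lifting tab of cap 1: a yellow bar 14 mm wide (across, along the hinge axis), 10 mm thick, standing out 43 mm from the cap's front towards the robot, free underneath; this point is 18 mm back from its end, 64 mm in front of the hinge axis and 10 mm above it when shut. The top of the housing is 37 mm below it.
- cap_1_hinge (a point): Middle of the hinge axis of cap 1, parallel to the shaker's y, at the back of the cap, 72 mm above the bench. Neighbouring hinges are about 85 mm apart.
- cap_2 (a joint): Hinged yellow cap of hold-down bolt 2; the three bolts look alike and stand in a row along the shaker's y in any order. Angle in rad: 0 shut, grows as its tab swings up and away from the robot, to a stop at 1.25. A weak spring and its weight shut it when let go (about 1 N at the tab).
- cap_2_top (a point): Middle of the top face of cap 2 (38 x 38 mm, 88 mm above the bench when shut): tap here from above. One bolt of the three is loose: its bolt and cap sink up to 6 mm under about 1.5 to 4.5 N and spring back; a tight one sinks less than 1 mm.
- cap_2_tab (a point): Grip point on the lifting tab of cap 2: a yellow bar 14 mm wide (across, along the hinge axis), 10 mm thick, standing out 43 mm from the cap's front towards the robot, free underneath; this point is 18 mm back from its end, 64 mm in front of the hinge axis and 10 mm above it when shut. The top of the housing is 37 mm below it.
- cap_2_hinge (a point): Middle of the hinge axis of cap 2, parallel to the shaker's y, at the back of the cap, 72 mm above the bench. Neighbouring hinges are about 85 mm apart.
- cap_3 (a joint): Hinged yellow cap of hold-down bolt 3; the three bolts look alike and stand in a row along the shaker's y in any order. Angle in rad: 0 shut, grows as its tab swings up and away from the robot, to a stop at 1.25. A weak spring and its weight shut it when let go (about 1 N at the tab).
- cap_3_top (a point): Middle of the top face of cap 3 (38 x 38 mm, 88 mm above the bench when shut): tap here from above. One bolt of the three is loose: its bolt and cap sink up to 6 mm under about 1.5 to 4.5 N and spring back; a tight one sinks less than 1 mm.
- cap_3_tab (a point): Grip point on the lifting tab of cap 3: a yellow bar 14 mm wide (across, along the hinge axis), 10 mm thick, standing out 43 mm from the cap's front towards the robot, free underneath; this point is 18 mm back from its end, 64 mm in front of the hinge axis and 10 mm above it when shut. The top of the housing is 37 mm below it.
- cap_3_hinge (a point): Middle of the hinge axis of cap 3, parallel to the shaker's y, at the back of the cap, 72 mm above the bench. Neighbouring hinges are about 85 mm apart.

How it is judged (in metres and radians):
On the way, in this order (a step that is already met when the one before it is completed fails the run):
1. the speed lever is at the idle mark (value of joint speed_lever between -0.55 and -0.35 rad), for 0.3 s.
2. the left bolt's shut cap is tapped (((y of cap_1_hinge in the frame of shaker between -0.002 and 0.2 m and contact force between the fingers and cap_1 above 1 N and value of joint cap_1 below 0.1 rad) or (y of cap_2_hinge in the frame of shaker between -0.002 and 0.2 m and contact force between the fingers and cap_2 above 1 N and value of joint cap_2 below 0.1 rad) or (y of cap_3_hinge in the frame of shaker between -0.002 and 0.2 m and contact force between the fingers and cap_3 above 1 N and value of joint cap_3 below 0.1 rad))), for 0.02 s.
3. the middle bolt's shut cap is tapped (((y of cap_1_hinge in the frame of shaker between -0.088 and -0.002 m and contact force between the fingers and cap_1 above 1 N and value of joint cap_1 below 0.1 rad) or (y of cap_2_hinge in the frame of shaker between -0.088 and -0.002 m and contact force between the fingers and cap_2 above 1 N and value of joint cap_2 below 0.1 rad) or (y of cap_3_hinge in the frame of shaker between -0.088 and -0.002 m and contact force between the fingers and cap_3 above 1 N and value of joint cap_3 below 0.1 rad))), for 0.02 s.
4. the right bolt's shut cap is tapped (((y of cap_1_hinge in the frame of shaker between -0.3 and -0.088 m and contact force between the fingers and cap_1 above 1 N and value of joint cap_1 below 0.1 rad) or (y of cap_2_hinge in the frame of shaker between -0.3 and -0.088 m and contact force between the fingers and cap_2 above 1 N and value of joint cap_2 below 0.1 rad) or (y of cap_3_hinge in the frame of shaker between -0.3 and -0.088 m and contact force between the fingers and cap_3 above 1 N and value of joint cap_3 below 0.1 rad))), for 0.02 s.
5. the loose bolt's cap is lifted by the fingers (value of joint cap_2 above 0.7 rad and contact force between the fingers and cap_2 above 0.3 N), for 0.2 s.
At the end, for the whole second after the job is handed in: The cap of the loose bolt is open by more than 0.7 rad (40 degrees) and carried by the fingers (contact force above 0.3 N), the other two caps are shut (below 0.1 rad), and the lever stands within 0.1 rad of the idle mark (-0.45 rad) (all of step 1 and all of step 5 and value of joint each of cap_1, cap_3 below 0.1 rad); the arm keeps its last pose, push and grip.
It fails at once if the cap of a tight bolt is lifted (more than 0.2 rad) (value of joint any of cap_1, cap_3 above 0.2 rad).
It fails at once if a bystander is disturbed (moved more than 15 mm) (distance of any of dish_a_mid, dish_b_mid, dropper_bottle_mid from where it was at the start of the episode above 0.015 m).
It also fails if it takes over 58 s, if anything falls off the work surface, if the arm or the gripper's body presses on something with over 40 N, if the wrist force passes 120 N, or if a joint passes its speed limit or range.

## Working session

There is one attempt and no reset: what is moved stays moved. The work goes in short steps, Python scripts to look and compute and a tool call to move; the robot and the scene stay as the last step left them, time stands still between calls to the robot, and variables do not carry over. Pictures are saved under pics/ and viewed, about 8 in all and at most 12, crops included, and the job is handed in when it is done.

Besides the shell and the picture viewer there is one more tool, called as name(argument=value, ...), one argument or row to a line, values as JSON. servo_tool: Moves the arm, as the interface text tells. Its arguments: {"type":"object","properties":{"motion":{"type":"string"}},"required":["motion"]}

```bash
mkdir -p pics; cat > h.py <<'E'
import numpy as np, cv2
from plant import telemetry, grab_frame, workorder, manip
def cam(n):
    f=grab_frame(n); f['f']=200/np.tan(np.radians(f['vfov'])/2); return f
def pts(f):
    v,u=np.mgrid[0:400,0:640]; z=f['range_z']
    P=np.stack([(u-f['cx'])/f['f']*z,(v-f['cy'])/f['f']*z,z],-1)
    E=f['extrinsics']; return (P-E[:3,3])@E[:3,:3]
E
python3 - <<'E'
from h import *
s=telemetry.sense(); print(s, manip.grip_point_offset)
for n in('scene','top'):
    f=cam(n); cv2.imwrite(f'pics/{n}0.png',f['frame']); P=pts(f)
    h=cv2.cvtColor(f['frame'],cv2.COLOR_BGR2HSV)
    np.savez(f'{n}0.npz',P=P,h=h,E=f['extrinsics'],f=f['f'],cx=f['cx'],cy=f['cy'])
    for c,lo,hi in(('yel',20,35),('red',0,6),('green',45,80),('blue',100,125)):
        m=cv2.inRange(h,(lo,110,70),(hi,255,255))
        k,l,st,ce=cv2.connectedComponentsWithStats(m)
        for i in range(1,k):
            if st[i,4]>25:
                q=P[(l==i)&(f['range_z']>0)]
                print(n,c,st[i],ce[i].round(),np.median(q,0).round() if len(q) else '',q.max(0).round() if len(q) else '')
E
```

```text
{'time_s': 0.0, 'joints': array([ 1.06798063e+00,  1.50988074e-01,  1.43800718e+00, -3.46009091e-06,
        1.55378174e+00, -1.33985041e-01]), 'qvel': array([-9.76343959e-04, -6.97123878e-05,  8.17132995e-04, -4.62405523e-04,
       -1.85188627e-03, -2.17945550e-03]), 'tau': array([ 1.46736402e-04, -7.13015199e+01, -5.70893383e+01, -7.88150192e-05,
        8.30861478e-03, -2.21230590e-05]), 'eef_pos': array([207.20022625, 536.12085247, 230.6861461 ]), 'orientation': array([-1.83734974e-04,  1.83371745e-01,  9.83043464e-01, -5.62948505e-04]), 'wrist_force': array([-0.61663626, -0.26420388,  0.15384979]), 'moment': array([ 0.01345263,  0.02357318, -0.05601801]), 'grip_width': 85.29427378846525} 18.700000000000003
scene yel [290 199  39  17 378] [311. 208.] [496.  20.  86.] [531. 109.  89.]
scene yel [310 215  42  20 484] [333. 224.] [484. -63.  87.] [577.  20.  90.]
scene yel [330 236  47  23 596] [356. 247.] [ 460. -148.   87.] [551. -76.  90.]
scene red [302 171   7  19 116] [305. 179.] [538.  97. 112.] [1070.  813.  128.]
scene red [ 363  237   36   76 1209] [381. 289.] [ 322. -325
[... 276 characters left out ...]
 [382 199  26  47 677] [394. 217.] [489. -57.  87.] [519. -40.  92.]
top yel [431 214  26  47 696] [443. 232.] [ 465. -141.   87.] [ 493. -124.   92.]
top red [296 175   9  12  86] [300. 181.] [539. 103. 126.] [557. 111. 129.]
top red [315 175   8   8  36] [319. 178.] [553.  74.  73.] [559.  81.  77.]
top red [536 276  49  58 768] [566. 314.] [ 329. -312.  165.] [ 391. -264.  206.]
top red [335 320   7   7  37] [338. 323.] [296.  35.  19.] [302.  40.  23.]
top green [274 166  18  20 110] [282. 176.] [556. 140.  74.] [575. 154.  77.]
top blue [408 158  10  10  79] [412. 163.] [570. -83. 137.] [580. -76. 152.]
top blue [ 410  315   36   37 1009] [428. 333.] [ 289. -120.   69.] [317. -90.  74.]
```

```bash
python3 - <<'E'
from h import *
a=cv2.imread('pics/top0.png'); b=cv2.imread('pics/scene0.png')
A=cv2.resize(a[110:350,230:550],(800,600)); cv2.imwrite('pics/topc.png',A)
cv2.imwrite('pics/scenec.png',cv2.resize(b[120:360,200:520],(800,600)))
d=np.load('top0.npz'); P=d['P']; h=d['h']
m=cv2.inRange(h,(20,110,70),(35,255,255))
k,l,st,ce=cv2.connectedComponentsWithStats(m)
for i in range(1,k):
  if st[i,4]>300:
    q=P[(l==i)&(P[...,2]>84)][:,:2]; r=cv2.minAreaRect(q.astype(np.float32)); print(r, q.mean(0), np.median(P[l==i][:,2]))
    c=cv2.minAreaRect(np.argwhere(l==i)[:,::-1].astype(np.float32)); print(c)
E
```

```text
((464.01580810546875, 32.22062301635742), (37.98640060424805, 131.67486572265625), 78.79048919677734) [499.08504504  25.37266559] 87.21862073690073
((344.44232177734375, 213.78846740722656), (22.35723876953125, 46.0872917175293), 11.309932708740234)
((448.5993957519531, -32.25616455078125), (49.71658706665039, 156.95712280273438), 56.5695686340332) [484.9518928  -58.05411066] 87.04621022861348
((392.25, 222.75001525878906), (21.96500587463379, 46.08728790283203), 11.309932708740234)
((420.09991455078125, -79.15019226074219), (72.18629455566406, 214.78858947753906), 30.444358825683594) [ 461.98121716 -142.55221975] 86.95599059207696
((441.2115783691406, 237.4423065185547), (22.94558334350586, 46.28340148925781), 11.309932708740234)
```

View pics/topc.png

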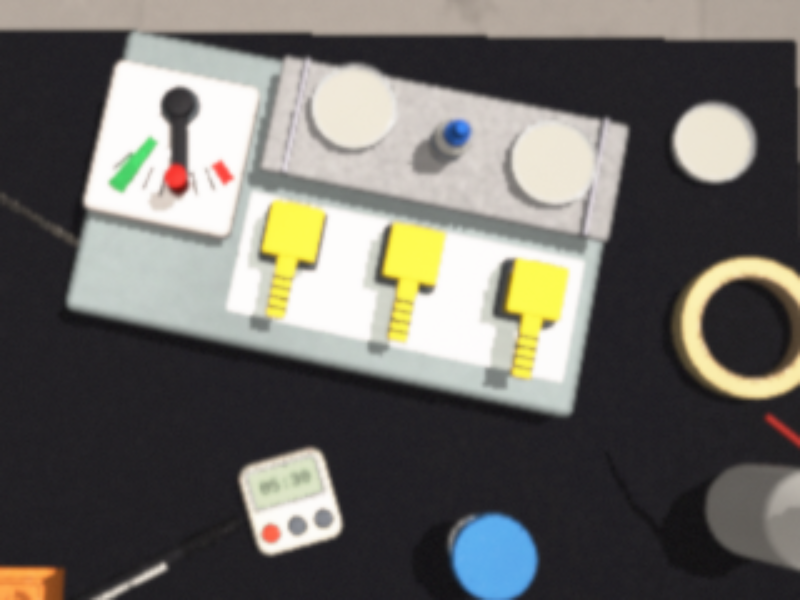

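View pics/scenec.png

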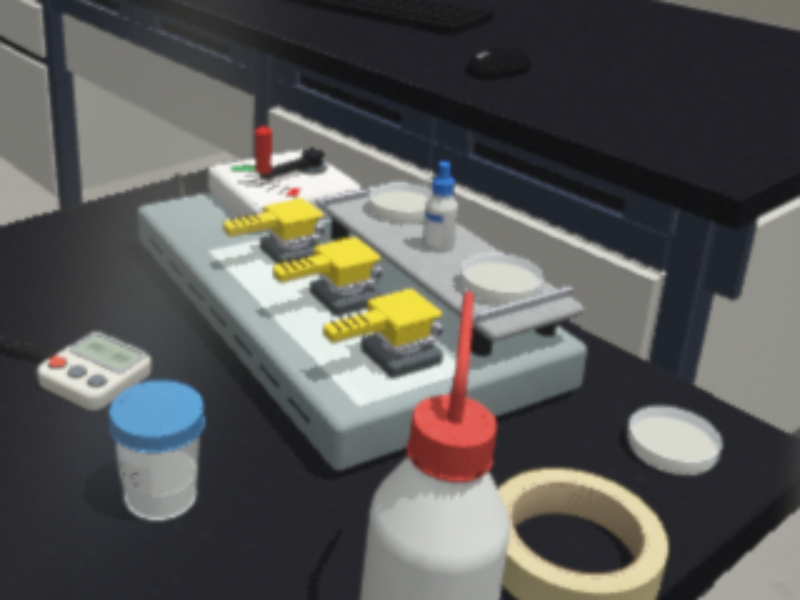

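The pictures show the caps at crop pixels (295,235), (413,255) and (537,285). The lever knob is at (177,178), the pivot at (180,103) and the green mark at (134,165). There is a dish, then the bottle, then a dish on the deck.

```bash
cat > geo.py <<'E'
from h import *
d=np.load('top0.npz'); P=d['P']; h=d['h']; E=d['E']; C=-E[:3,:3].T@E[:3,3]
def ray(uv,z):
    uv=np.atleast_2d(uv).astype(float); r=np.c_[(uv[:,0]-d['cx'])/d['f'],(uv[:,1]-d['cy'])/d['f'],np.ones(len(uv))]@E[:3,:3]
    return C+r*((z-C[2])/r[:,2])[:,None]
def masks(lo,hi,mn):
    m=cv2.inRange(h,(lo,110,70),(hi,255,255)); k,l,st,ce=cv2.connectedComponentsWithStats(m)
    return [np.argwhere(l==i)[:,::-1] for i in range(1,k) if st[i,4]>mn]
E
python3 - <<'E'
from geo import *
print('cam',C.round())
Y=[ray(q,88)[:,:2] for q in masks(20,35,300)]
c=np.array([y.mean(0) for y in Y]); v=c[0]-c[-1]; yaw=np.arctan2(-v[0],v[1]); print('yaw row',yaw)
ex=np.array([np.cos(yaw),np.sin(yaw)]); ey=np.array([-ex[1],ex[0]])
for y in Y:
    a,b=y@ex,y@ey; bm=np.median(b)
    lo,hi=np.percentile(a,[.5,99.5]); top=a>hi-30
    b1,b2=np.percentile(b[top],[1,99]); tb=b[a<lo+25]
    A=hi-19; 
    print('len',hi-lo,'w',b2-b1,'tabw',np.ptp(tb),'top',(A*ex+(b1+b2)/2*ey).round(1),'tabmid',np.median(tb)-(b1+b2)/2,'grip',((lo+18)*ex+np.median(tb)*ey).round(1))
k=masks(0,6,25); g=masks(45,80,60)
for q in k[:2]: print('red',ray(q,126).mean(0).round(1),ray(q,73).mean(0).round(1),len(q))
for q in g:
    G=ray(q,73)[:,:2]; r=cv2.minAreaRect(G.astype(np.float32)); print('green',r)
p=ray((302,151),90); print('pivot',p)
K=ray(k[0],126).mean(0)[:2]
for x in K,np.array(cv2.minAreaRect(G.astype(np.float32))[0]):
    w=x-p[0,:2]; print(np.linalg.norm(w), 'angle',np.arctan2(-w@ey,-w@ex))
E
```

```text
cam [397.  32. 958.]
yaw row -0.22138376738896265
len 78.94675067071068 w 37.9834503910494 tabw 12.537651722369276 top [510.1  23.5] tabmid -1.1476455691208116 grip [468.9  31.6]
len 78.55508295959527 w 36.9441038204243 tabw 13.000522773833445 top [496.  -59.5] tabmid -2.049233883810494 grip [455.  -52.4]
len 78.1972192335707 w 37.92444356904063 tabw 12.618465747923175 top [ 472.3 -143.5] tabmid -2.259879032447607 grip [ 431.6 -136.7]
red [539.7 102.5 126. ] [548.8 107.   73. ] 86
red [543.9  71.9 126. ] [553.3  74.5  73. ] 36
green ((557.935546875, 136.95130920410156), (10.425195693969727, 42.22686767578125), 50.76137161254883)
pivot [[598.8210648  104.08686723  90.        ]]
59.18606805759269 angle 0.24756226807899642
52.45662133991836 angle -0.45567980287802
```

servo_tool(
  motion="0 0 0 0 0 -0.082 0.0854; 0 0 0 0 0 -0.082 0.0854; -0.035 -0.03 0 0 0 0 0.06; -0.035 -0.03 0 0 0 0 0.06; -0.035 -0.03 0 0 0 0 0.06; -0.035 -0.03 0 0 0 0 0.06; -0.035 -0.03 0 0 0 0 0.06; -0.035 -0.03 0 0 0 0 0.06",
)

```text
time_s: 0.9
eef_pos: [376.9, 315.7, 231.2]
orientation: [-0.0, 0.102, 0.995, -0.0]
wrist_force: [0.6, 0.7, 0.2]
grip_width: 60.2
```

servo_tool(
  motion="-0.035 -0.03 0 0 0 0 0.06; -0.035 -0.03 0 0 0 0 0.06; -0.035 -0.03 0 0 0 0 0.06; -0.035 -0.03 0 0 0 0 0.06; -0.035 -0.03 0.025 0 0 0 0.06; -0.028 -0.026 0.025 0 0 0 0.06; 0 0 0 0 0 0 0.06; 0 0 0 0 0 0 0.06",
)

```text
time_s: 1.7
eef_pos: [537.8, 104.9, 181.7]
orientation: [-0.001, 0.103, 0.995, -0.0]
wrist_force: [0.3, 1.0, -0.1]
grip_width: 59.9
```

```bash
cat >> h.py <<'E'
from scipy.spatial.transform import Rotation as R
def tool(*tgts):
    s=telemetry.sense(); q=s['orientation']; r=R.from_quat([*q[1:],q[0]]); p=s['eef_pos']
    print('t',s['time_s'],'p',p.round(1),'F',s['wrist_force'].round(1),'w',round(s['grip_width'],1)); print(r.as_matrix().round(3))
    for t in tgts: print(t,'tool delta',r.inv().apply(np.array(t)-p).round(1))
E
python3 - <<'E'
from h import *
tool((541,103.5,94))
f=cam('wrist'); cv2.imwrite('pics/w1.png',f['frame'])
h=cv2.cvtColor(f['frame'],cv2.COLOR_BGR2HSV);P=pts(f)
for lo,hi in((0,6),(45,80)):
    m=cv2.inRange(h,(lo,110,70),(hi,255,255));k,l,st,ce=cv2.connectedComponentsWithStats(m)
    for i in range(1,k):
        if st[i,4]>60: q=P[l==i]; print(st[i],q.mean(0).round(1),q[q[:,2]>q[:,2].max()-4].mean(0).round(1))
E
```

```text
t 1.7 p [537.8 104.9 181.7] F [ 0.3  1.  -0.1] w 59.9
[[-0.979  0.205 -0.002]
 [ 0.205  0.979  0.   ]
 [ 0.002 -0.    -1.   ]]
(541, 103.5, 94) tool delta [-3.6 -0.7 87.7]
[306 200  24  41 740] [538.1 103.3 120. ] [456.7 121.6 324.6]
[273 214  23  21 228] [553.2  72.7  74.5] [553.2  72.7  74.5]
[348 188  37  52 697] [555.4 137.5  76.7] [456.7 121.6 324.6]
```

View pics/w1.png

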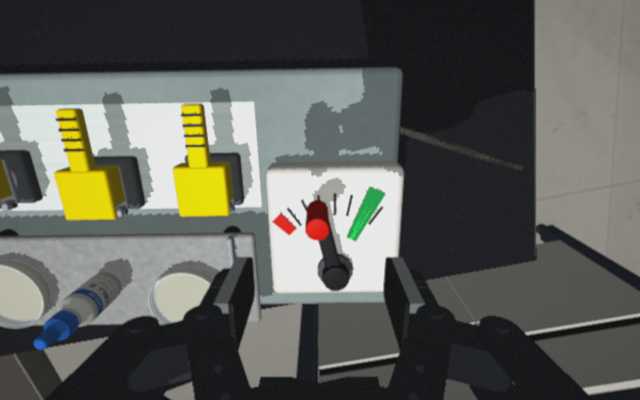

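The wrist view shows the red knob at (316,225), the pivot at (335,270) and the green mark at (366,213). The knob measures about (540,103), which agrees with the top camera.

servo_tool(
  motion="-0.003 -0.001 0.025 0 0 0 0.06; 0 0 0.025 0 0 0 0.06; 0 0 0.025 0 0 0 0.06; 0 0 0.012 0 0 0 0.04; 0 0 0 0 0 0 0.014; 0 0 0 0 0 0 0.010; 0 0 0 0 0 0 0.010; 0 0 0 0 0 0 0.010",
)

```text
time_s: 2.55
eef_pos: [541.0, 104.1, 96.8]
orientation: [0.001, 0.102, 0.995, 0.0]
wrist_force: [-5.0, 2.1, 8.4]
grip_width: 14.0
```

servo_tool(
  motion="0.0013 0.0077 0 0 0 0 0.01; 0.0002 0.009 0 0 0 0 0.01; -0.0011 0.0089 0 0 0 0 0.01; -0.002 0.0075 0 0 0 0 0.01; -0.0028 0.0067 0 0 0 0 0.01; 0 0 0 0 0 0 0.01; 0 0 0 0 0 0 0.01",
)

```text
time_s: 3.25
eef_pos: [553.9, 142.2, 96.5]
orientation: [0.001, 0.102, 0.995, 0.0]
wrist_force: [3.2, 3.2, 5.7]
grip_width: 13.9
```

```bash
python3 - <<'E'
from h import *
tool()
f=cam('wrist'); cv2.imwrite('pics/w2.png',f['frame'])
E
```

```text
t 3.25 p [553.9 142.2  96.5] F [3.2 3.2 5.7] w 13.9
[[-0.979  0.203  0.002]
 [ 0.203  0.979  0.001]
 [-0.002  0.001 -1.   ]]
```

View pics/w2.png

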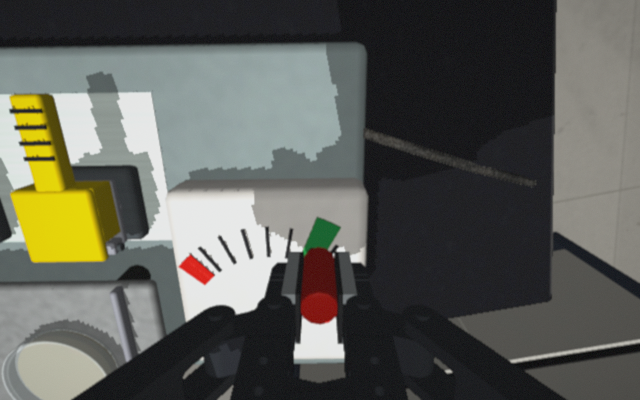

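The knob is held at (320,300) and stands over the green mark at (322,235). I'll release it and lift.

servo_tool(
  motion="0 0 0 0 0 0 0.03; 0 0 0 0 0 0 0.045; 0 0 0 0 0 0 0.045; 0 0 -0.03 0 0 0 0.045; 0 0 -0.04 0 0 0 0.045; 0 0 -0.02 0 0 0 0.02; 0.04 -0.04 0 0 0 0 0; 0.03 -0.04 0 0 0 0 0",
)

```text
time_s: 4.1
eef_pos: [472.8, 81.4, 185.3]
orientation: [-0.0, 0.101, 0.995, -0.0]
wrist_force: [0.5, -0.6, 0.5]
grip_width: 1.9
```

```bash
python3 - <<'E'
from h import *
tool((510,24,110))
f=cam('top'); P=pts(f); cv2.imwrite('pics/top2.png',cv2.resize(f['frame'][130:250,230:430],(800,480),interpolation=cv2.INTER_CUBIC))
h=cv2.cvtColor(f['frame'],cv2.COLOR_BGR2HSV)
for lo,hi in((0,6),(45,80)):
    m=cv2.inRange(h,(lo,110,70),(hi,255,255));k,l,st,ce=cv2.connectedComponentsWithStats(m)
    for i in range(1,k):
        if st[i,4]>25: q=P[l==i]; print(st[i],ce[i],np.median(q,0).round(1))
E
```

```text
t 4.1 p [472.8  81.4 185.3] F [ 0.5 -0.6  0.5] w 1.9
[[-0.979  0.202 -0.   ]
 [ 0.202  0.979 -0.   ]
 [ 0.    -0.    -1.   ]]
(510, 24, 110) tool delta [-48.1 -48.7  75.3]
[536 275  49  59 705] [566.73191489 314.54751773] [ 329.2 -312.9  164.9]
[335 320   7   7  38] [338.05263158 322.92105263] [296.2  34.6  18.8]
```

View pics/top2.png

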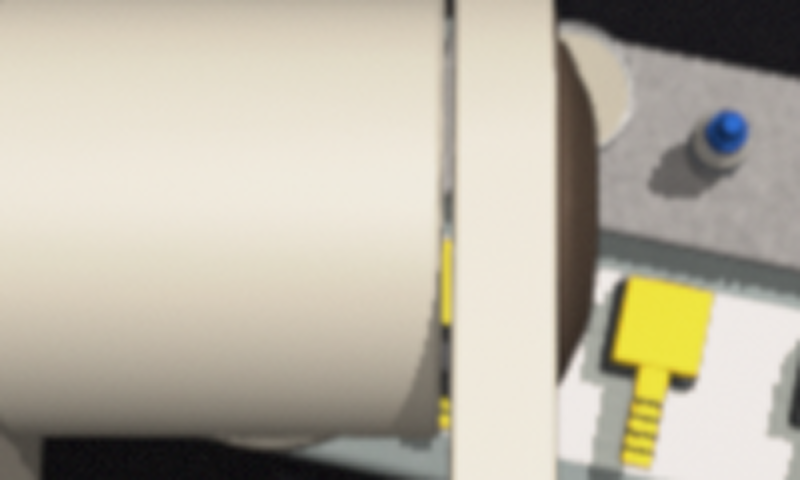

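The arm hides the lever from the top camera. I'll measure it with the wrist camera, using numbers only.

```bash
cat > lever.py <<'E'
from h import *
for n in('wrist','scene'):
    f=cam(n); P=pts(f)
    h=cv2.cvtColor(f['frame'],cv2.COLOR_BGR2HSV)
    m=cv2.inRange(h,(0,110,70),(6,255,255))>0
    m&=(P[...,2]>95)&(P[...,2]<131)&(abs(P[...,0]-550)<30)&(abs(P[...,1]-120)<50)
    if m.sum()<10: print(n,'none'); continue
    q=P[m]; t=q[q[:,2]>122]; print(n,m.sum(),q.mean(0).round(1),t.mean(0).round(1),len(t))
    for z in (q,t):
        w=z.mean(0)[:2]-[599.5,104.1]; a=-.205; ex=np.array([np.cos(a),np.sin(a)]);ey=np.array([-ex[1],ex[0]])
        print(np.linalg.norm(w),'lever',np.arctan2(-w@ey,-w@ex))
E
python3 lever.py
```

```text
wrist 744 [549.4 140.4 116.9] [551.2 141.5 126.3] 334
61.900958855638166 lever -0.4218478574580285
61.066508901903966 lever -0.45454140698525375
scene 96 [551.5 136.9 113.6] [553.1 138.9 125.7] 24
58.12854715010533 lever -0.39556132390627136
57.95255615503919 lever -0.4387503637772178
```

servo_tool(
  motion="-0.024 -0.025 0 0 0 0 0; -0.024 -0.024 0 0 0 0 0; 0 0 0.03 0 0 0 0; 0 0 0.03 0 0 0 0; 0 0 0.02 0 0 0 0; 0 0 0.005 0 0 0 0; 0 0 0 0 0 0 0; 0 0 0 0 0 0 0",
)

```text
time_s: 5.05
eef_pos: [511.5, 23.8, 101.5]
orientation: [0.001, 0.102, 0.995, -0.0]
wrist_force: [0.6, 0.3, 0.5]
grip_width: -0.2
```

servo_tool(
  motion="0 0 0.006 0 0 0 0; 0 0 0.003 0 0 0 0; 0 0 0.001 0 0 0 0; 0 0 0 0 0 0 0",
)

```text
time_s: 5.45
eef_pos: [510.8, 23.7, 90.5]
orientation: [-0.0, 0.102, 0.995, -0.0]
wrist_force: [0.3, -0.5, -0.0]
grip_width: 0.1
```

servo_tool(
  motion="0 0 0.001 0 0 0 0; 0 0 0.001 0 0 0 0; 0 0 0 0 0 0 0",
)

```text
time_s: 5.75
eef_pos: [510.8, 23.7, 88.4]
orientation: [-0.0, 0.102, 0.995, -0.0]
wrist_force: [0.2, -0.4, -0.2]
grip_width: -0.0
```

servo_tool(
  motion="0 0 0.001 0 0 0 0; 0 0 0 0 0 0 0",
)

```text
time_s: 5.95
eef_pos: [510.9, 23.7, 87.7]
orientation: [0.0, 0.102, 0.995, -0.0]
wrist_force: [-1.9, 0.2, 5.7]
grip_width: 0.0
```

servo_tool(
  motion="0 0 0.001 0 0 0 0; 0 0 0 0 0 0 0",
)

```text
time_s: 6.15
eef_pos: [511.0, 23.7, 87.3]
orientation: [0.0, 0.102, 0.995, -0.0]
wrist_force: [-6.0, -0.9, 14.1]
grip_width: 0.0
```

Left bolt is tight (14 N at under 1 mm). Now the middle one.

servo_tool(
  motion="0 0 -0.02 0 0 0 0; -0.001 -0.042 0 0 0 0 0; -0.001 -0.042 0 0 0 0 0; 0 0 0.01 0 0 0 0; 0 0 0.006 0 0 0 0; 0 0 0.002 0 0 0 0; 0 0 0 0 0 0 0",
)

```text
time_s: 6.85
eef_pos: [495.7, -58.2, 88.2]
orientation: [-0.0, 0.102, 0.995, -0.0]
wrist_force: [-0.3, -0.1, 0.8]
grip_width: 0.1
```

servo_tool(
  motion="0 0 0.001 0 0 0 0; 0 0 0 0 0 0 0",
)

```text
time_s: 7.05
eef_pos: [495.9, -58.4, 87.6]
orientation: [0.0, 0.102, 0.995, 0.0]
wrist_force: [-0.2, 0.5, 2.2]
grip_width: -0.2
```

servo_tool(
  motion="0 0 0.001 0 0 0 0; 0 0 0 0 0 0 0",
)

```text
time_s: 7.25
eef_pos: [495.8, -58.7, 86.6]
orientation: [0.0, 0.102, 0.995, 0.0]
wrist_force: [0.4, 1.9, 2.4]
grip_width: 0.1
```

servo_tool(
  motion="0 0 0.001 0 0 0 0; 0 0 0 0 0 0 0",
)

```text
time_s: 7.45
eef_pos: [495.8, -58.9, 85.5]
orientation: [0.0, 0.102, 0.995, 0.0]
wrist_force: [1.4, 2.0, 4.0]
grip_width: -0.0
```

servo_tool(
  motion="0 0 0.001 0 0 0 0; 0 0 0 0 0 0 0",
)

```text
time_s: 7.65
eef_pos: [495.8, -58.9, 84.5]
orientation: [0.0, 0.102, 0.995, -0.0]
wrist_force: [0.3, 2.3, 3.9]
grip_width: 0.3
```

Middle bolt is loose (3.5 mm at about 4 N). The right one still has to be tapped.

servo_tool(
  motion="0 0 -0.022 0 0 0 0; 0.003 -0.044 0 0 0 0 0; 0.003 -0.044 0 0 0 0 0; 0 0 0.01 0 0 0 0; 0 0 0.006 0 0 0 0; 0 0 0.002 0 0 0 0; 0 0 0 0 0 0 0",
)

```text
time_s: 8.35
eef_pos: [471.9, -143.2, 88.2]
orientation: [-0.0, 0.102, 0.995, -0.0]
wrist_force: [0.5, 0.3, -0.1]
grip_width: -0.0
```

servo_tool(
  motion="0 0 0.001 0 0 0 0; 0 0 0 0 0 0 0",
)

```text
time_s: 8.55
eef_pos: [472.2, -143.2, 87.8]
orientation: [0.0, 0.102, 0.995, 0.0]
wrist_force: [-1.6, 2.2, 3.6]
grip_width: -0.0
```

servo_tool(
  motion="0 0 0.001 0 0 0 0; 0 0 0 0 0 0 0",
)

```text
time_s: 8.75
eef_pos: [472.2, -143.3, 87.3]
orientation: [0.0, 0.102, 0.995, 0.0]
wrist_force: [-4.2, 5.0, 14.3]
grip_width: 0.1
```

Right bolt is tight as well. Now I'll prepare a tilted grasp of the middle tab.

servo_tool(
  motion="0 0 -0.035 0 0 0 0.02; 0 0 -0.035 0 0 0 0.04; 0.031 0.043 0 0 0 0 0.05; 0.03 0.042 0 0 0 0 0.05; 0 0 0 0 -0.12 0 0.05; 0 0 0 0 -0.12 0 0.05; 0 0 0 0 -0.12 0 0.05; 0 0 0 0 -0.12 0 0.05",
)

```text
time_s: 9.55
eef_pos: [431.6, -52.0, 157.2]
orientation: [0.239, 0.099, 0.966, -0.025]
wrist_force: [1.6, -0.2, 0.6]
grip_width: 49.9
```

servo_tool(
  motion="0 0 0 0 -0.12 0 0.05; 0 0 0 0 0 0 0.05; 0 0 0 0 0 0 0.05",
)

```text
time_s: 9.85
eef_pos: [431.3, -52.4, 157.2]
orientation: [0.293, 0.098, 0.951, -0.03]
wrist_force: [0.2, -0.3, 0.1]
grip_width: 50.1
```

```bash
python3 - <<'E'
from h import *
tool((429.2,-47.3,116),(462.4,-54.2,66.6))
f=cam('wrist'); cv2.imwrite('pics/w3.png',f['frame']); P=pts(f)
h=cv2.cvtColor(f['frame'],cv2.COLOR_BGR2HSV)
m=cv2.inRange(h,(20,110,70),(35,255,255));k,l,st,ce=cv2.connectedComponentsWithStats(m)
a=-.205; ex=np.array([np.cos(a),np.sin(a)]);ey=np.array([-ex[1],ex[0]])
for i in range(1,k):
    if st[i,4]>300:
        q=P[l==i]; q=q[(q[:,2]>84)&(q[:,2]<92)]
        if len(q)<50: continue
        A=q[:,:2]@ex;B=q[:,:2]@ey; lo=np.percentile(A,1); t=A<lo+30
        g=(lo+14)*ex+np.median(B[t])*ey; print(st[i],'len',np.ptp(A),'tabw',np.percentile(B[t],[2,98]),np.polyfit(A[t],B[t],1)[0],'grip(14 from end)',g.round(1),'z',np.median(q[t][:,2]))
E
python3 lever.py
```

```text
t 9.85 p [431.3 -52.4 157.2] F [ 0.2 -0.3  0.1] w 50.1
[[-0.809  0.203  0.552]
 [ 0.168  0.979 -0.115]
 [-0.564 -0.    -0.826]]
(429.2, -47.3, 116) tool delta [25.8  4.5 32.3]
(462.4, -54.2, 66.6) tool delta [25.6  4.5 92.2]
[ 169  151   68   82 3531] len 80.9665950693198 tabw [-54.09679189 -41.41977564] 0.021315159208794243 grip(14 from end) [ 426.7 -136.7] z 87.47038063106605
[ 408  153   67   81 3440] len 81.635390308164 tabw [117.35198461 130.03847286] 0.0052939063892357315 grip(14 from end) [463.7  29.2] z 87.24741768747248
[ 298  156   53   80 3022] len 81.94370316959333 tabw [32.39672031 45.46587741] 0.0034215476311794555 grip(14 from end) [449.3 -53.8] z 87.47166385644215
wrist 1164 [549.  138.5 113.6] [550.3 139.2 125.7] 321
61.10524896689885 lever -0.39209243340319017
60.42716048627341 lever -0.4145811150660547
scene none
```

View pics/w3.png

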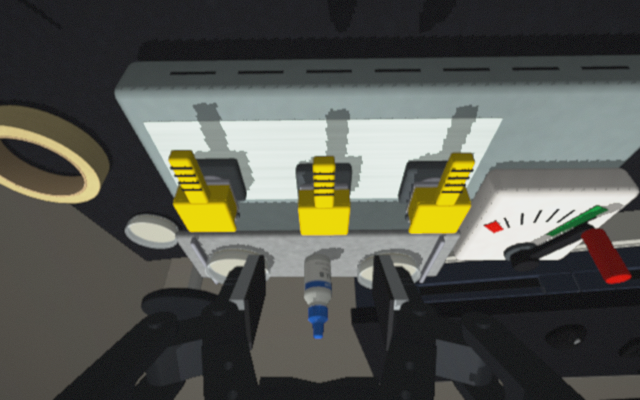

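The wrist view shows the middle tab centred at (323,175) between the fingers. The lever arm lies along the green strip at about (570,235).

servo_tool(
  motion="0.027 0.0025 0.03 0 0 0 0.05; 0 0 0.03 0 0 0 0.05; 0 0 0.02 0 0 0 0.05; 0 0 0.011 0 0 0 0.05; 0 0 0 0 0 0 0.05; 0 0 0 0 0 0 0.05",
)

```text
time_s: 10.6
eef_pos: [460.6, -55.9, 66.1]
orientation: [0.293, 0.098, 0.951, -0.03]
wrist_force: [0.1, -0.4, -0.2]
grip_width: 49.7
```

```bash
python3 - <<'E'
from h import *
tool((459.9,-55.7,66.6))
f=cam('wrist'); cv2.imwrite('pics/w4.png',f['frame'])
E
```

```text
t 10.6 p [460.6 -55.9  66.1] F [ 0.1 -0.4 -0.2] w 49.7
[[-0.809  0.203  0.551]
 [ 0.168  0.979 -0.114]
 [-0.563  0.    -0.826]]
(459.9, -55.7, 66.6) tool delta [ 0.3  0.1 -0.8]
```

View pics/w4.png

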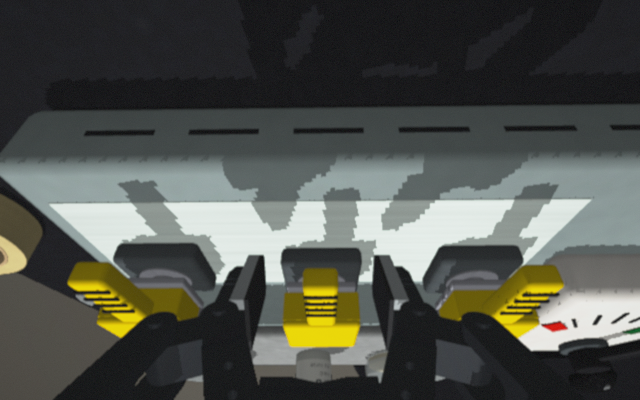

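The tab at (320,295) is centred between the pads, so I'll close.

servo_tool(
  motion="0 0 0 0 0 0 0.03; 0 0 0 0 0 0 0.01; 0 0 0 0 0 0 0.008; 0 0 0 0 0 0 0.008; 0 0 0 0 0 0 0.008",
)

```text
time_s: 11.15
eef_pos: [460.4, -55.5, 66.5]
orientation: [0.294, 0.097, 0.95, -0.03]
wrist_force: [1.2, 9.0, 2.6]
grip_width: 12.8
```

```bash
python3 - <<'E'
# rigid rotation of the tool about the hinge: per-row shift in tool frame for pitch step
from h import *
tool()
s=telemetry.sense(); q=s['orientation']; r=R.from_quat([*q[1:],q[0]]); p=s['eef_pos']
a=-.205; ex=np.array([np.cos(a),np.sin(a),0]);ey=np.array([-ex[1],ex[0],0])
g=p-18.7*r.as_matrix()[:,2]; H=np.array([516.5,-66.5,72.]); 
print('grip rel hinge',(g-H)@ex,(g-H)@ey,g[2]-72)
# cap opening: rotation about +ey (x back->... -ex to +z)
for sgn in(1,-1):
    rr=R.from_rotvec(sgn*.1*ey); p2=H+rr.apply(p-H); print(sgn,'step shift tool',r.inv().apply(p2-p).round(2),'turn',r.inv().apply(sgn*.1*ey).round(3),p2-p)
E
```

```text
t 11.15 p [460.4 -55.5  66.5] F [1.2 9.  2.6] w 12.8
[[-0.808  0.203  0.553]
 [ 0.168  0.979 -0.114]
 [-0.565  0.    -0.825]]
grip rel hinge -67.75792600877192 -0.6822257232543105 9.93867054866098
1 step shift tool [-3.03  0.   -4.88] turn [-0.   0.1  0. ] [-0.25689771  0.05341438  5.7371096 ]
-1 step shift tool [ 2.52 -0.    5.16] turn [ 0.  -0.1 -0. ] [ 0.81637661 -0.16974169 -5.68225246]
```

servo_tool(
  motion="-0.003 0 -0.0049 0 0.1 0 0.008; -0.003 0 -0.0049 0 0.1 0 0.008; -0.003 0 -0.0049 0 0.1 0 0.008; 0 0 0 0 0 0 0.008",
)

```text
time_s: 11.55
eef_pos: [461.8, -55.7, 84.1]
orientation: [0.146, 0.101, 0.984, -0.015]
wrist_force: [-6.1, 8.8, 0.2]
grip_width: 12.9
```

servo_tool(
  motion="-0.003 0 -0.0049 0 0.1 0 0.008; -0.003 0 -0.0049 0 0.1 0 0.008; -0.003 0 -0.0049 0 0.1 0 0.008; 0 0 0 0 0 0 0.008",
)

```text
time_s: 11.95
eef_pos: [467.3, -56.6, 99.2]
orientation: [-0.003, 0.102, 0.995, 0.001]
wrist_force: [-8.3, 9.4, 0.9]
grip_width: 12.9
```

servo_tool(
  motion="-0.003 0 -0.0049 0 0.1 0 0.008; -0.003 0 -0.0049 0 0.1 0 0.008; -0.003 0 -0.0049 0 0.1 0 0.008; -0.0015 0 -0.0024 0 0.05 0 0.008; 0 0 0 0 0 0 0.008; 0 0 0 0 0 0 0.008; 0 0 0 0 0 0 0.008",
)

```text
time_s: 12.65
eef_pos: [478.9, -59.0, 114.3]
orientation: [-0.174, 0.1, 0.979, 0.019]
wrist_force: [0.3, 7.6, -10.5]
grip_width: 13.0
```

```bash
python3 - <<'E'
from h import *
tool()
b=cam('scene'); w=cam('wrist'); 
cv2.imwrite('pics/fin.png',np.vstack([cv2.resize(b['frame'][130:290,220:460],(600,320))[:300],cv2.resize(w['frame'],(600,300))]))
s=telemetry.sense(); q=s['orientation']; r=R.from_quat([*q[1:],q[0]]); a=-.205; ex=np.array([np.cos(a),np.sin(a),0])
g=s['eef_pos']-18.7*r.as_matrix()[:,2]-[516.5,-66.5,72]; print('cap angle',np.arctan2(g[2],-g@ex)-.146, np.hypot(g[2],g@ex))
t=cam('top');P=pts(t);h=cv2.cvtColor(t['frame'],cv2.COLOR_BGR2HSV)
for c,lo,hi in(('yel',20,35),('red',0,6),('green',45,80),('blue',100,125)):
    m=cv2.inRange(h,(lo,110,70),(hi,255,255));k,l,st,ce=cv2.connectedComponentsWithStats(m)
    for i in range(1,k):
        if st[i,4]>25: print(c,st[i],np.median(P[l==i],0).round())
E
python3 lever.py
```

```text
t 12.65 p [478.9 -59.  114.3] F [  0.3   7.6 -10.5] w 13.0
[[-0.919  0.203 -0.337]
 [ 0.19   0.979  0.071]
 [ 0.344  0.002 -0.939]]
cap angle 0.93445020864125 67.86303043949894
yel [335 190  12  23 175] [513.  35.  87.]
red [273 169  11  10  84] [552. 141. 126.]
red [315 174   8  10  41] [553.  74.  74.]
red [536 275  49  59 702] [ 329. -313.  165.]
green [275 180   7   6  27] [545. 147.  73.]
wrist none
scene 100 [551.5 137.4 113. ] [553.1 138.8 125.7] 24
58.38512847739643 lever -0.40148386741167047
57.954801162492174 lever -0.4365615880592439
```

View pics/fin.png

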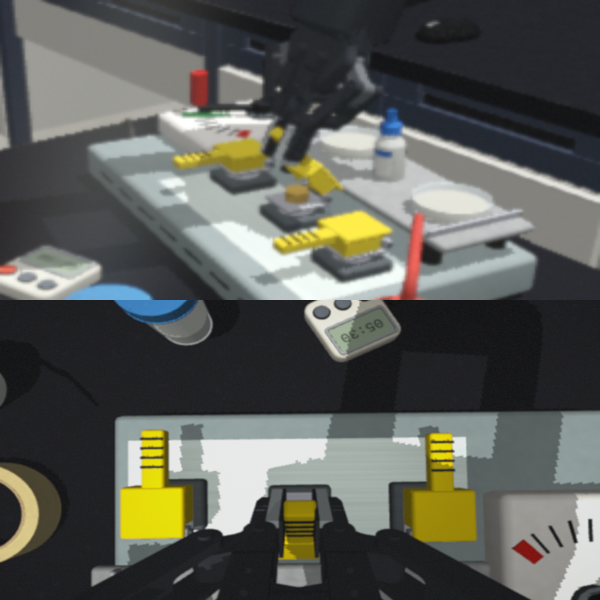

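The picture shows the middle cap open and held at scene-crop (315,175). The side caps are shut, and the bottle and dishes look untouched. The top view puts the knob at (552,141), against a target of (552,142).

```bash
python3 -c "
from plant import workorder; print(workorder.finish_job())"
```

```text
the job is handed in; nothing more can be done
None
```

I turned the lever to the green idle mark and tapped the three caps from left to right. The middle bolt is the loose one. Its cap is lifted and still held open by the tab in the fingers, and the job was handed in at about 13 s of the 58 s allowed. No verdict was reported.

| Bolt | Sink under the tap | Force | Result |
|---|---|---|---|
| Left | under 1 mm | about 14 N | tight |
| Middle | about 3.5 mm | about 4 N | loose |
| Right | under 1 mm | about 14 N | tight |

- **Middle cap:** the arm pose puts it at about 0.93 rad (53°), with the fingers stopped at 13 mm on the tab.
- **Side caps:** both look shut in the last pictures.
- **Bottle and dishes:** they look unmoved in the last scene picture. I did not measure them at the end, because the arm hid the bottle from the top camera.
- **Lever:** the top camera puts the knob within about 1 mm of where the idle mark calls for it. My angle estimates range from -0.39 to -0.45 rad, depending on which part of the knob each camera sees. All lie within 0.1 rad of -0.45, the lowest only narrowly.

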